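# Check the ratchet of a T-handle driver

### The arm

A 6-joint arm with a two-finger parallel gripper is mounted at the origin on the work surface. World frame = base frame: x ahead of the robot, y to its left, z up, the work surface at z = 0. Lengths are in m, angles in rad, forces in N, time in s.
With the tool pointing down it reaches from about 0.225 to 0.725 m from the base axis. Payload 3.1 kg.
Tool frame: the origin (TCP) lies midway between the tips of the shut fingers; the grasp point (between the pads) lies 19 mm behind it (ctrl.hold_point_z is the distance from the TCP to the grasp point, in m); x points along the fingers, z is the direction in which the jaws open and shut, and the axes are right-handed (so a half turn about x gives the same grasp; the last joint's range is limited). The gripper opens to 85 mm and grips with 20 to 120 N. Pads are 22 mm wide; open, the fingers measure 114 mm over their backs; the gripper's body (76 mm by 85 mm) begins 54 mm behind the grasp point. The pads swing forward as they close: fully open they stand 13 mm farther back than shut.
Start: joints at [1.195, 0.048, 0.099, 1.622, 0, 1.443], TCP at [0.129, 0.509, 0.231] pointing down, gripper open.
Joint ranges: [-2.91, 2.91], [-0.99, 1.94], [-1.21, 1.42], [-2.12, 2.29], [-1.49, 1.47], [-3.14, 3.14]. Speed limits (rad/s): [2.79, 2.79, 3.14, 3.14, 3.14, 3.14].

### API

Orientations are given as a unit quaternion [w, x, y, z].
In Python, from plant import get_state, optics, ctrl gives the robot as it stands.
- The arm moves only by the tool move_arm, never from a script. Its argument "series" is a list that holds one entry, the list of rows, each a list of 7 numbers: the shift along the tool's x, y, z in m, then the turn, a rotation vector about the tool's x, y, z in rad, then the closure, from 0 (fully open) to 1 (shut). A call has 1 to 20 rows; each row shifts and turns the commanded pose from where the row before left it, along the tool's axes as they then stand; what a row does not reach is not made up. A row lasts 1/12 s, in which the tool goes at most 41.7 mm and 7.16 degrees, less where a joint would pass 70% of its speed; a pose out of reach is approached as far as the arm can. A call is refused whole if a number of a shift passes 0.0417 or a number of a turn 0.125, either way. A call with a gripper value outside its range is refused whole. The fingers move at their own pace and stop on an object; "newtons" is the grip in N (left out, the last holds). Time passes only in rows, so rows that do not move let the fingers close. It gives the time, the measured TCP pose, the force and the opening at its end, in the units of the state.
- get_state(): the state, without advancing time (a new reading comes with each control period).
- optics.grab_frame(name): name is "scene" or "top"; returns the picture (480x640x3 uint8, red, green, blue); there is no depth.
- optics.camera_model(name): a dict with "camera_matrix" (3x3 intrinsics, pixels), "position" and "rotation" of the camera in the world. Camera axes: x right, y up, looking along -z (the intrinsics and any distortion apply to the point x, -y, -z); pixel columns grow to the right and rows downward; lengths in m; the calibration is good to about 2 mm. A picture is of the moment at which its call begins. camera_model takes no time and is no camera call.
- ctrl.sign_off(): hands the job in, once; it reports no verdict.
Trained networks look in the newest picture that a camera, given by its name, has taken for a name from the list of things; names that differ only in an ending like _2 or _b are one class to them, and where a whole thing is asked for, a point or a joint stands for the part that bears it (a point fixed in the world has none). Each returns a list of dicts, best first, with "confidence" (0 to 1); they miss things now and then, are a little off and sometimes report something else, mostly with a low value. They report only what shows in the picture. A call takes as long as a camera call. They do not tell look-alikes from the thing itself.
- optics.find_in(label, camera): "location" ([x, y, z] in m, in world coordinates, good to about 4 mm: the middle of the surface that is visible of it).
- optics.outline_of(label, camera): "mask" (480x640 bool, what is visible of it).
- optics.spot_point(label, camera): "location" ([x, y, z] in m, in world coordinates, good to about 4 mm: a listed point, or the origin of a listed thing).
The state is a dict: "time": time; "q": joint angles; "qvel": joint speeds; "joint_efforts": joint torques, N m; "eef_pos": TCP position; "orientation": TCP orientation; "wrist_force": force on the tool from outside, world axes, zero at the start; "torque": the same for the moment, N m; "gripper_width": finger opening in m.
Only numpy, scipy, OpenCV 4.12 (cv2) and the standard library are available. Lean on these libraries where they do the work, as an engineer would, in place of code of your own. Each camera call takes 0.05 s, during which the arm holds its last target. There are 200 camera calls.

### The job

Check the ratchet of the T-handle standing in its check stand (not the round palm handle in the stand beside it, which is to be left unturned). Seen from above, turn the T-handle about 60 degrees clockwise, which must spin loose and leave the pointer disc below it where it is; then turn it anticlockwise so that it grips and carries the disc's pointer up to the stop post. Turn only by the T-handle, never by touching the disc or its pointer, and let go at the end.

Things in the scene. Friction and masses are not known exactly. Their poses are not given: they have to be found in the camera images.
- tbar: Black cross bar of the T-handle on its steel shaft, 100 mm long, 16 wide, 16 high, level. Origin at its centre, on the upright turning axis, 128 mm above the table; x along the bar, z up. Below it: a 24 mm collar to 17 mm under the bar's centre, then a 16 mm shaft, clear down to 74 mm above the table. Its round fixed stand is 136 mm wide. A like stand nearby has a round knob (56 mm) for a bar.
- disc: Steel disc under the T-handle, 92 mm wide, 40 to 48 mm above the table, with one flat pointer out from its rim. Origin at the pointer's tip, 62 mm from the axis, on its underside; x outward along it. The stop post is an 8 mm steel pin on the stand's rim, 60 mm from the axis, up to 62 mm above the table, anticlockwise of the pointer. Not to be touched.
- dial (a joint): Angle of the pointer disc in its stand, rad, growing anticlockwise seen from above; 0 = pointer against the stop post, where it is stopped hard. It starts between -0.95 and -0.65. The disc stays where it is left; turning it takes about 0.12 N m.
- tee (a joint): Angle of the T-handle relative to the disc, rad, growing anticlockwise seen from above; 0 at the start. Clockwise (falling) the handle clicks round loosely, far too lightly to drag the disc; anticlockwise it turns freely by at most one ratchet tooth (18 degrees) and then carries the disc with it.
- palm (a joint): Angle of the round palm handle in the other stand, rad; 0 at the start. To be left unturned.
Mind the look-alikes: they are no part of the job. What is shaped like the part that bears tbar but blue or green is not meant.

How it is judged:
By the outcome, as a careful person would: the job done as asked, in the order asked, and still so for the second after the job is handed in, with the robot touching nothing.
It also fails if it takes over 38 s, if anything falls off the work surface, if the arm or the gripper's body presses on something with over 40 N, if the wrist force passes 120 N, or if a joint passes its speed limit or range.

## Working session

There is one attempt and no reset: what is moved stays moved. The work goes in short steps, Python scripts to look and compute and a tool call to move; the robot and the scene stay as the last step left them, time stands still between calls to the robot, and variables do not carry over. Pictures are saved under pics/ and viewed, about 8 in all and at most 12, crops included, and the job is handed in when it is done.

Besides the shell and the picture viewer there is one more tool, called after "Emit:" as a command line: name --argument value ..., lists and objects as JSON in quotes. move_arm: Moves the arm, as the interface text tells. Its arguments: {"type":"object","properties":{"series":{"type":"array","items":{"type":"array","items":{"type":"array","items":{"type":"number"}}}},"newtons":{"type":"number"}},"required":["series"]}

```bash
mkdir -p pics
cat > h.py <<'E'
import numpy as np, cv2
from plant import get_state, optics, ctrl
def save(n,f):
    im=optics.grab_frame(n); cv2.imwrite('pics/'+f,im[:,:,::-1]); return im
def pix(P,n):
    m=optics.camera_model(n);K=np.array(m['camera_matrix']);R=np.array(m['rotation']);c=R.T@(np.array(P)-np.array(m['position']))
    v=K@np.array([c[0],-c[1],-c[2]]);return v[:2]/v[2]
def ray(u,v,z,n):
    m=optics.camera_model(n);K=np.array(m['camera_matrix']);R=np.array(m['rotation']);p=np.array(m['position'])
    d=np.linalg.inv(K)@[u,v,1];d=R@[d[0],-d[1],-d[2]];return p+d*(z-p[2])/d[2]
E
python3 - <<'E'
from h import *
for n in('top','scene'):
    save(n,n+'0.png')
    for l in('tbar','disc'):
        for r in optics.spot_point(l,n)[:3]: print(n,l,r['confidence'],np.round(r['location'],4),pix(r['location'],n).round())
s=get_state();print(s)
print(optics.camera_model('top'), ctrl.hold_point_z)
E
```

```text
Traceback (most recent call last):
  File "h.py", line 6, in pix
    m=optics.camera_model(n);K=np.array(m['camera_matrix']);R=np.array(m['rotation']);c=R.T@(np.array(P)-np.array(m['position']))
                                                                                        ~~~^^~~~~~~~~~~~~~~~~~~~~~~~~~~~~~~~~~~~~
ValueError: matmul: Input operand 1 has a mismatch in its core dimension 0, with gufunc signature (n?,k),(k,m?)->(n?,m?) (size 3 is different from 4)
```

```bash
sed -i "s/R=np.array(m\['rotation'\])/R=Rm(m['rotation'])/" h.py
cat >> h.py <<'E'
from scipy.spatial.transform import Rotation
def Rm(r):
    r=np.array(r); return Rotation.from_quat(np.roll(r,-1)).as_matrix() if r.size==4 else r
E
python3 - <<'E'
from h import *
for n in('top','scene'):
    save(n,n+'0.png')
    for l in('tbar','disc'):
        for r in optics.spot_point(l,n)[:3]: print(n,l,r['confidence'],np.round(r['location'],4),pix(r['location'],n).round())
s=get_state();print(s)
print(optics.camera_model('top'), ctrl.hold_point_z)
E
```

```text
top tbar 0.93 [0.3756 0.3402 0.1289] [116. 333.]
top tbar 0.73 [0.3561 0.1521 0.1232] [239. 345.]
top tbar 0.62 [0.5702 0.243  0.1302] [183. 209.]
top disc 0.95 [0.4129 0.1656 0.0481] [236. 310.]
top disc 0.67 [0.6216 0.2102 0.0507] [212. 189.]
top disc 0.63 [0.4388 0.334  0.0503] [135. 295.]
scene tbar 0.66 [0.3559 0.1479 0.1259] [349. 177.]
scene tbar 0.6 [0.3754 0.3371 0.128 ] [456. 166.]
scene tbar 0.55 [0.5669 0.2419 0.1298] [439. 266.]
scene disc 0.81 [0.6187 0.2098 0.0464] [422. 322.]
scene disc 0.81 [0.438  0.334  0.0501] [457. 219.]
scene disc 0.75 [0.415  0.1719 0.0487] [368. 226.]
{'time': 0.4, 'q': array([ 1.19519305e+00,  4.81051430e-02,  9.89721236e-02,  1.62202585e+00,
       -7.89300679e-06,  1.44299286e+00]), 'qvel': array([ 0.00015224, -0.00253378,  0.00252844,  0.00030328, -0.00031932,
       -0.00018686]), 'joint_efforts': array([-5.76246239e-04, -3.38110328e+01,  3.19639921e+01,  5.32370730e-03,
       -1.32646715e-04,  2.82330745e-06]), 'eef_pos': array([0.12874549, 0.50886175, 0.23114242]), 'orientation': array([ 0.55784974, -0.43444314,  0.55806761,  0.43430792]), 'wrist_force': array([ 0.40210406, -0.90569491,  0.2723707 ]), 'torque': array([-0.01210658,  0.01959434, -0.02185778]), 'gripper_width': 0.0852011850502897}
{'camera_matrix': array([[580.91716595,   0.        , 318.27831623],
       [  0.        , 580.91716595, 244.42494764],
       [  0.        ,   0.        ,   1.        ]]), 'position': array([0.38910959, 0.06246863, 1.04275859]), 'rotation': array([-0.70465473, -0.03471458,  0.06097095,  0.70607305])} 0.0187
```

View pics/top0.png

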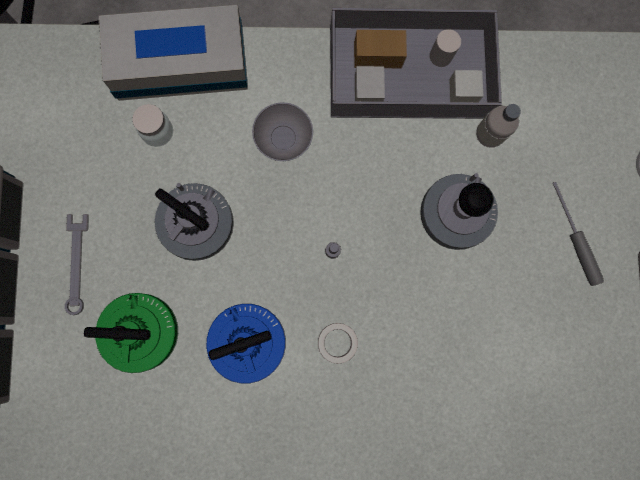

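View pics/scene0.png

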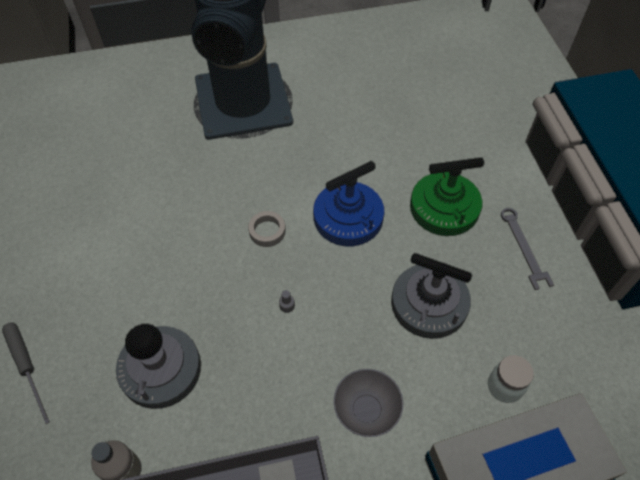

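Run:
```python
from h import *
im=cv2.imread('pics/top0.png')[165:275,140:250]; a=cv2.resize(im,(400,400),interpolation=3)
im=cv2.imread('pics/scene0.png')[240:350,375:485]; b=cv2.resize(im,(400,400),interpolation=3)
cv2.imwrite('pics/c0.png',np.clip(np.hstack([a,b])*1.6,0,255).astype('uint8'))
for n in('top','scene'):
    for r in optics.outline_of('tbar',n):
        m=r['mask'];ys,xs=np.nonzero(m)
        rect=cv2.minAreaRect(np.c_[xs,ys].astype('float32'))
        bx=cv2.boxPoints(rect); 
        o=sorted([(np.linalg.norm(bx[i]-bx[(i+1)%4]),i) for i in range(4)])
        e=[(bx[i]+bx[(i+1)%4])/2 for _,i in o[:2]]
        w=[ray(*p,.13,n) for p in e];d=w[1]-w[0]
        print(n,r['confidence'],m.sum(),[x.round(4) for x in w],np.linalg.norm(d),np.degrees(np.arctan2(d[1],d[0])),(w[0]+w[1])/2)
```

```text
top 0.73 769 [array([0.3759, 0.2879, 0.13  ]), array([0.3764, 0.388 , 0.13  ])] 0.10012057675868198 89.70786622037741 [0.37611999 0.33791568 0.13      ]
top 0.72 654 [array([0.6023, 0.2822, 0.13  ]), array([0.5379, 0.207 , 0.13  ])] 0.09900965784233626 -130.56960457560493 [0.57006827 0.24460212 0.13      ]
top 0.72 729 [array([0.3693, 0.1011, 0.13  ]), array([0.3449, 0.1982, 0.13  ])] 0.10014868564590146 104.13249740945656 [0.35708948 0.14961212 0.13      ]
scene 0.88 570 [array([0.3841, 0.3859, 0.13  ]), array([0.3779, 0.2888, 0.13  ])] 0.09729062554318031 -93.62679592586339 [0.38098118 0.33736511 0.13      ]
scene 0.75 596 [array([0.3453, 0.1988, 0.13  ]), array([0.3787, 0.103 , 0.13  ])] 0.10149112921865364 -70.74379222701103 [0.36200364 0.1509147  0.13      ]
```

View pics/c0.png

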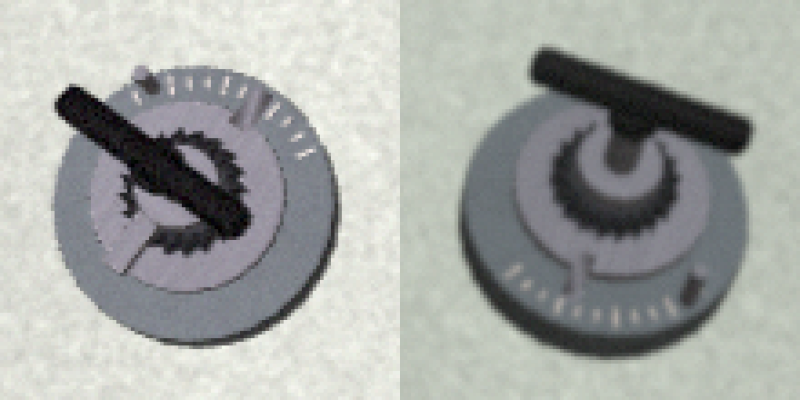

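```bash
cat >> h.py <<'E'
def tool():
    s=get_state();return s,np.array(s['eef_pos']),Rm(s['orientation'])
def yaw(R): return np.degrees(np.arctan2(R[1,2],R[0,2]))
E
python3 - <<'E'
from h import *
s,p,R=tool();print(R.round(3),yaw(R))
t=np.array([.569,.2435,.231])
print(R.T@(t-p), 'q1 to', np.degrees(np.arctan2(t[1],t[0])),np.degrees(s['q']))
P=ray(180.3,187,.062,'top');print(P, np.degrees(np.arctan2(P[1]-.2435,P[0]-.569)))
P=ray(211.5,191,.048,'top');print(P, np.degrees(np.arctan2(P[1]-.2435,P[0]-.569)))
E
```

```text
[[-0.    -0.969  0.245]
 [-0.     0.245  0.969]
 [-1.     0.    -0.   ]] 75.80135325808465
[ 2.53064727e-04 -4.91881157e-01 -1.49323404e-01] q1 to 23.168201326133413 [6.84783752e+01 2.75173904e+00 5.67764974e+00 9.29339238e+01
 3.44804052e-04 8.26770220e+01]
[0.62193459 0.26171861 0.062     ] 18.992031307872825
[0.61837204 0.21054614 0.048     ] -33.72152124424028
```

Emit:
move_arm --series '[[[0, -0.0378, -0.0115, 0, 0, 0, 0], [0, -0.0378, -0.0115, 0, 0, 0, 0], [0, -0.0378, -0.0115, 0, 0, 0, 0], [0, -0.0378, -0.0115, 0, 0, 0, 0], [0, -0.0378, -0.0115, 0, 0, 0, 0], [0, -0.0378, -0.0115, 0, 0, 0, 0], [0, -0.0378, -0.0115, 0, 0, 0, 0], [0, -0.0378, -0.0115, 0, 0, 0, 0], [0, -0.0378, -0.0115, 0, 0, 0, 0], [0, -0.0378, -0.0115, 0, 0, 0, 0], [0, -0.0378, -0.0115, 0, 0, 0, 0], [0, -0.0378, -0.0115, 0, 0, 0, 0], [0, -0.0378, -0.0115, 0, 0, 0, 0], [0, 0, 0, -0.123, 0, 0, 0], [0, 0, 0, -0.123, 0, 0, 0], [0, 0, 0, -0.123, 0, 0, 0], [0, 0, 0, -0.123, 0, 0, 0], [0, 0, 0, -0.123, 0, 0, 0], [0, 0, 0, -0.123, 0, 0, 0], [0, 0, 0, -0.123, 0, 0, 0]]]'

```text
time: 2.17
eef_pos: [0.5686, 0.2435, 0.2312]
orientation: [0.324, -0.629, 0.324, 0.629]
wrist_force: [-0.6, 0.5, -0.5]
gripper_width: 0.0856
```

Run:
```python
from h import *
s,p,R=tool();print(s['time'],p,yaw(R),R.round(3))
print(R.T@(np.array([.569,.2435,.231])-p),np.radians(yaw(R)-139.4))
save('scene','scene1.png')
for r in optics.spot_point('tbar','scene')[:4]: print(r['confidence'],np.round(r['location'],4))
```

```text
2.1667 [0.56858783 0.24345715 0.23123306] 125.47737850995723 [[-0.    -0.814 -0.58 ]
 [-0.    -0.58   0.814]
 [-1.     0.     0.   ]]
[ 0.00023303 -0.00036054 -0.00020433] -0.24299558551016529
0.79 [0.3566 0.144  0.1271]
0.6 [0.5667 0.2434 0.1276]
```

Emit:
move_arm --series '[[[0, 0, 0, -0.1215, 0, 0, 0], [0, 0, 0, -0.1215, 0, 0, 0], [0.025, 0, 0, 0, 0, 0, 0], [0.025, 0, 0, 0, 0, 0, 0], [0.025, 0, 0, 0, 0, 0, 0], [0.02, 0, 0, 0, 0, 0, 0], [0.014, 0, 0, 0, 0, 0, 0], [0, 0, 0, 0, 0, 0, 0], [0, 0, 0, 0, 0, 0, 0]]]'

```text
time: 3.02
eef_pos: [0.5676, 0.2432, 0.1212]
orientation: [0.247, -0.661, 0.249, 0.663]
wrist_force: [-0.1, -0.5, -0.6]
gripper_width: 0.0851
```

Run:
```python
from h import *
s,p,R=tool();print(s['time'],p,yaw(R))
a=save('scene','scene2.png');b=save('top','top2.png')
f=lambda im:cv2.resize(im,(400,400),interpolation=3)[:,:,::-1]
cv2.imwrite('pics/c2.png',np.clip(np.hstack([f(b[145:295,110:260]),f(a[210:360,350:500])])*1.6,0,255).astype('uint8'))
```

```text
3.0167 [0.56760666 0.24320885 0.12124129] 138.93623193494633
```

View pics/c2.png

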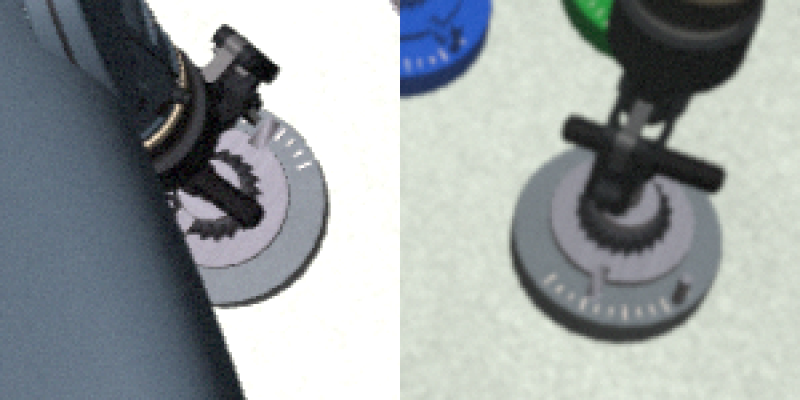

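The jaws straddle the bar at its centre (scene crop ~(630,150)), and the pointer (600,275) and post (682,290) are both visible. Closing now.

Emit:
move_arm --series '[[[-0.001, 0.0005, 0, 0, 0, 0, 0.4], [0, 0, 0, 0, 0, 0, 0.6], [0, 0, 0, 0, 0, 0, 0.75], [0, 0, 0, 0, 0, 0, 0.85], [0, 0, 0, 0, 0, 0, 1], [0, 0, 0, 0, 0, 0, 1], [0, 0, 0, 0, 0, 0, 1], [0, 0, 0, 0, 0, 0, 1], [0, 0, 0, 0, 0, 0, 1]]]' --newtons 40

```text
time: 3.87
eef_pos: [0.5678, 0.2441, 0.1251]
orientation: [0.248, -0.662, 0.246, 0.663]
wrist_force: [-3.0, 0.5, 5.3]
gripper_width: 0.0146
```

Run:
```python
from h import *
s,p,R=tool();print(s['time'],p,yaw(R),s['torque'],s['gripper_width'])
```

```text
3.8667 [0.56777537 0.24410624 0.1251069 ] 139.09654841681464 [0.33905142 0.71582413 0.07332088] 0.014596742153087294
```

Emit:
move_arm --series '[[[0, 0, 0, 0.03, 0, 0, 1], [0, 0, 0, 0.09, 0, 0, 1], [0, 0, 0, 0.09, 0, 0, 1], [0, 0, 0, 0.09, 0, 0, 1], [0, 0, 0, 0.09, 0, 0, 1], [0, 0, 0, 0.09, 0, 0, 1], [0, 0, 0, 0.09, 0, 0, 1], [0, 0, 0, 0.09, 0, 0, 1], [0, 0, 0, 0.09, 0, 0, 1], [0, 0, 0, 0.09, 0, 0, 1], [0, 0, 0, 0.09, 0, 0, 1], [0, 0, 0, 0.09, 0, 0, 1], [0, 0, 0, 0.06, 0, 0, 1], [0, 0, 0, 0, 0, 0, 1], [0, 0, 0, 0, 0, 0, 1]]]'

```text
time: 5.12
eef_pos: [0.5673, 0.2455, 0.1251]
orientation: [0.553, -0.44, 0.551, 0.443]
wrist_force: [-4.1, 4.1, 5.5]
gripper_width: 0.0144
```

Run:
```python
from h import *
s,p,R=tool();print(s['time'],p,yaw(R),s['torque'],s['wrist_force'],s['gripper_width'],np.degrees(s['q'][5]))
a=save('scene','scene3.png');b=save('top','top3.png')
f=lambda im:cv2.resize(im,(400,400),interpolation=3)[:,:,::-1]
cv2.imwrite('pics/c3.png',np.clip(np.hstack([f(b[145:295,110:260]),f(a[210:360,350:500])])*1.6,0,255).astype('uint8'))
```

```text
5.1167 [0.56733474 0.24548645 0.12512963] 77.26110312657975 [ 0.78380065  0.78100857 -0.0358617 ] [-4.10484262  4.05147572  5.46407698] 0.014391495274969753 29.786203947744276
```

View pics/c3.png

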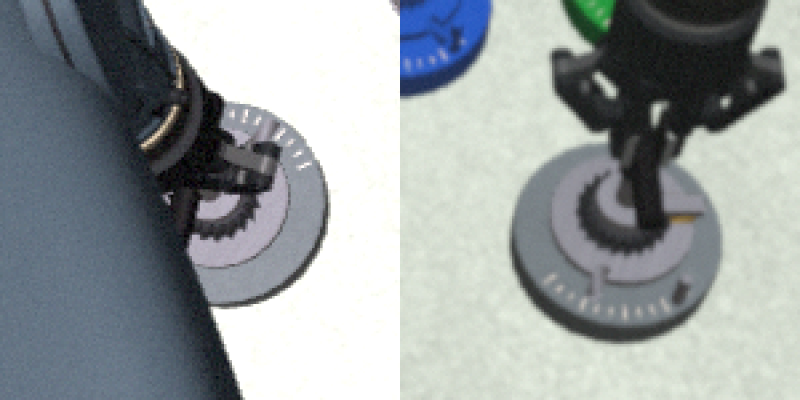

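The pointer is unmoved at (600,275) and the bar has turned about 62° clockwise. Now anticlockwise.

Emit:
move_arm --series '[[[0, 0, 0, -0.04, 0, 0, 1], [0, 0, 0, -0.08, 0, 0, 1], [0, 0, 0, -0.08, 0, 0, 1], [0, 0, 0, -0.08, 0, 0, 1], [0, 0, 0, -0.08, 0, 0, 1], [0, 0, 0, -0.08, 0, 0, 1], [0, 0, 0, -0.08, 0, 0, 1], [0, 0, 0, -0.08, 0, 0, 1], [0, 0, 0, -0.08, 0, 0, 1], [0, 0, 0, -0.08, 0, 0, 1], [0, 0, 0, -0.04, 0, 0, 1], [0, 0, 0, 0, 0, 0, 1]]]' --newtons 60

```text
time: 6.22
eef_pos: [0.5675, 0.2444, 0.1252]
orientation: [0.338, -0.621, 0.336, 0.622]
wrist_force: [-3.2, 1.6, 6.6]
gripper_width: 0.0142
```

```bash
cat > look.py <<'E'
from h import *
import sys
s,p,R=tool();print(s['time'],p,yaw(R),s['torque'],s['wrist_force'],s['gripper_width'],np.degrees(s['q'][5]))
a=save('scene',f'scene{sys.argv[1]}.png');b=save('top',f'top{sys.argv[1]}.png')
f=lambda im:cv2.resize(im,(400,400),interpolation=3)[:,:,::-1]
cv2.imwrite(f'pics/c{sys.argv[1]}.png',np.clip(np.hstack([f(b[145:295,110:260]),f(a[210:360,350:500])])*1.6,0,255).astype('uint8'))
E
python3 look.py 4
```

```text
6.2167 [0.56752933 0.24440008 0.12515301] 123.12757035054777 [ 0.41805813  0.80665011 -0.06863046] [-3.1793823   1.6237158   6.56125448] 0.014177312115845664 -16.124416192605697
```

View pics/c4.png

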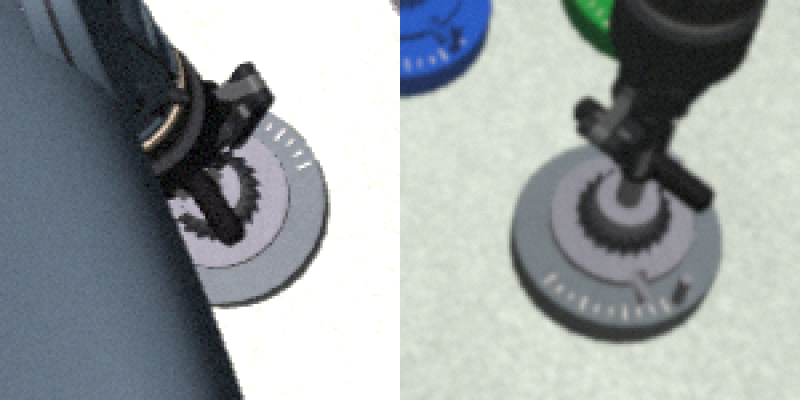

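The disc is being carried: the pointer tip is now at crop (645,298) and the post at (682,290).

Run:
```python
from h import *
for (u,v,z) in [(597,293,.048),(646,300,.048),(679,301,.041),(687,281,.062)]:
    P=ray((u-400)/2.6667+350,v/2.6667+210,z,'scene');d=P[:2]-[.568,.2438];print(P,np.degrees(np.arctan2(d[1],d[0])),np.linalg.norm(d))
```

```text
[0.61709603 0.21299414 0.048     ] -32.106685125898075 0.05796051614421994
[0.62829963 0.24114891 0.048     ] -2.517399785568162 0.06035788326038854
[0.63055001 0.26319071 0.041     ] 17.223609582606052 0.06548666996667027
[0.62735046 0.26544889 0.062     ] 20.04013272241865 0.06317556068284284
```

Emit:
move_arm --series '[[[0, 0, 0, -0.04, 0, 0, 1], [0, 0, 0, -0.04, 0, 0, 1], [0, 0, 0, -0.04, 0, 0, 1], [0, 0, 0, -0.04, 0, 0, 1], [0, 0, 0, -0.03, 0, 0, 1], [0, 0, 0, 0, 0, 0, 1]]]'

```text
time: 6.82
eef_pos: [0.5677, 0.2442, 0.1252]
orientation: [0.277, -0.651, 0.276, 0.651]
wrist_force: [-3.2, 1.6, 6.5]
gripper_width: 0.014
```

```bash
python3 look.py 5
```

```text
6.8167 [0.56770084 0.24423128 0.1251786 ] 133.98179606196246 [0.33896052 0.73887108 0.0025392 ] [-3.24906757  1.5761015   6.5167201 ] 0.01398563299668815 -26.98686121826621
```

Emit:
move_arm --series '[[[0, 0, 0, -0.02, 0, 0, 1], [0, 0, 0, -0.02, 0, 0, 1], [0, 0, 0, 0, 0, 0, 1]]]'

```text
time: 7.17
eef_pos: [0.5677, 0.2442, 0.1252]
orientation: [0.264, -0.656, 0.263, 0.656]
wrist_force: [-3.0, 1.1, 5.7]
gripper_width: 0.0137
```

```bash
python3 look.py 6
```

```text
7.1667 [0.56774071 0.24419945 0.12518646] 136.25152267133248 [ 0.32700677  0.71349084 -0.07270637] [-2.95588996  1.08543138  5.6573571 ] 0.01374089342977652 -29.25823487219328
```

Emit:
move_arm --series '[[[0, 0, 0, -0.02, 0, 0, 1], [0, 0, 0, -0.015, 0, 0, 1], [0, 0, 0, 0, 0, 0, 1]]]'

```text
time: 7.52
eef_pos: [0.5678, 0.2442, 0.1252]
orientation: [0.253, -0.661, 0.251, 0.661]
wrist_force: [-3.8, 1.9, 6.0]
gripper_width: 0.0139
```

```bash
python3 look.py 7
```

```text
7.5167 [0.56778316 0.24417274 0.12519366] 138.24310449788183 [ 0.32402396  0.71694563 -0.0661033 ] [-3.81137568  1.86119063  5.99004725] 0.01387650592531533 -31.25066624936774
```

View pics/c7.png

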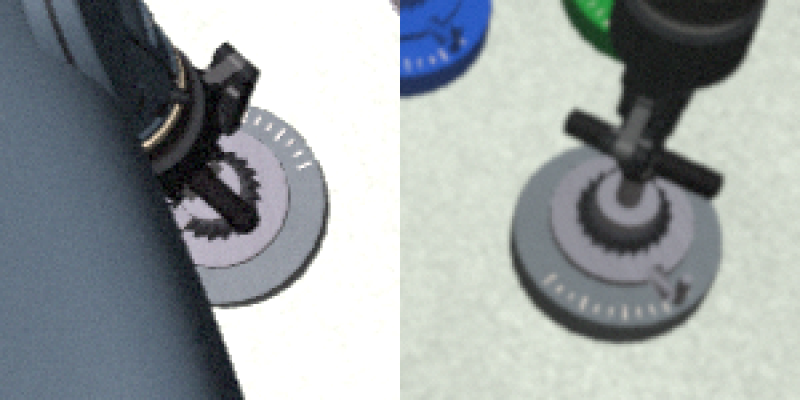

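The pointer (~(665,290)) is now right beside the post (683,290). Continuing in small steps until the torque rises.

Emit:
move_arm --series '[[[0, 0, 0, -0.02, 0, 0, 1], [0, 0, 0, -0.01, 0, 0, 1], [0, 0, 0, 0, 0, 0, 1]]]'

```text
time: 7.87
eef_pos: [0.5678, 0.2441, 0.1252]
orientation: [0.243, -0.664, 0.241, 0.664]
wrist_force: [-2.8, 1.4, 6.4]
gripper_width: 0.0139
```

```bash
python3 look.py 8
```

```text
7.8667 [0.5678156  0.24412598 0.12518917] 139.95011950755693 [ 0.40754739  0.67056998 -0.10347715] [-2.83834926  1.39502678  6.37595221] 0.013865012275584726 -32.96095471797241
```

Emit:
move_arm --series '[[[0, 0, 0, -0.02, 0, 0, 1], [0, 0, 0, -0.01, 0, 0, 1], [0, 0, 0, 0, 0, 0, 1]]]'

```text
time: 8.22
eef_pos: [0.5679, 0.2442, 0.1252]
orientation: [0.233, -0.668, 0.232, 0.668]
wrist_force: [-3.3, 0.6, 6.5]
gripper_width: 0.014
```

```bash
python3 look.py 9
```

```text
8.2167 [0.56790253 0.24415888 0.12518875] 141.6085556350951 [ 0.31115763  0.7370799  -0.36368929] [-3.32538721  0.58450337  6.50252148] 0.014048717995866114 -34.62336530871177
```

Emit:
move_arm --series '[[[0, 0, 0, -0.015, 0, 0, 1], [0, 0, 0, 0, 0, 0, 1], [0, 0, 0, 0, 0, 0, 1]]]'

```text
time: 8.57
eef_pos: [0.568, 0.2442, 0.1252]
orientation: [0.229, -0.669, 0.227, 0.67]
wrist_force: [-3.3, 1.4, 5.6]
gripper_width: 0.014
```

```bash
python3 look.py 10
```

```text
8.5667 [0.5679636  0.24420043 0.12519394] 142.41440506087227 [ 0.3915626   0.58853513 -0.56064015] [-3.30797593  1.41445964  5.5855256 ] 0.014019606472382313 -35.43200673282728
```

View pics/c10.png

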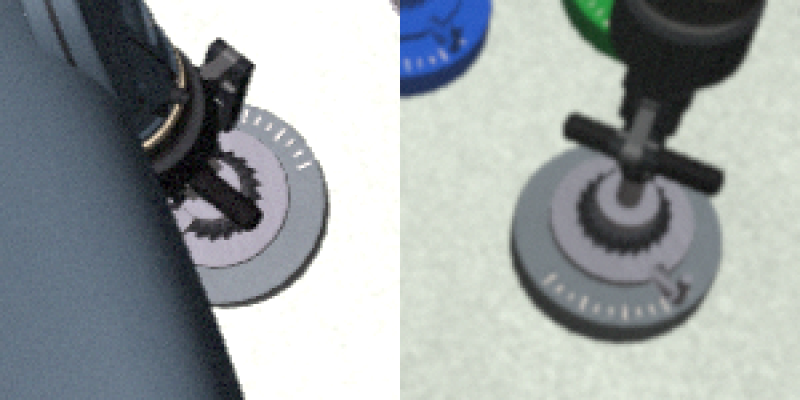

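The pointer sits against the post at (678,288) and the torque has climbed to 0.56 N m. Releasing and withdrawing up.

Emit:
move_arm --series '[[[0, 0, 0, 0, 0, 0, 0.8], [0, 0, 0, 0, 0, 0, 0.5], [0, 0, 0, 0, 0, 0, 0], [0, 0, 0, 0, 0, 0, 0], [0, 0, 0, 0, 0, 0, 0], [0, 0, 0, 0, 0, 0, 0], [-0.01, 0, 0, 0, 0, 0, 0], [-0.02, 0, 0, 0, 0, 0, 0], [-0.03, 0, 0, 0, 0, 0, 0], [-0.03, 0, 0, 0, 0, 0, 0], [-0.03, 0, 0, 0, 0, 0, 0], [0, 0, 0, 0, 0, 0, 0], [0, 0, 0, 0, 0, 0, 0]]]'

```text
time: 9.75
eef_pos: [0.5698, 0.2436, 0.2474]
orientation: [-0.229, 0.672, -0.226, -0.668]
wrist_force: [-0.1, 0.5, -0.0]
gripper_width: 0.0856
```

```bash
python3 look.py 11
```

```text
9.75 [0.56976959 0.24357787 0.24739717] 142.49210684474903 [ 0.00774044 -0.01980648  0.01778619] [-0.11318308  0.54336254 -0.03917812] 0.08555310718597568 -35.542351407883096
```

View pics/c11.png

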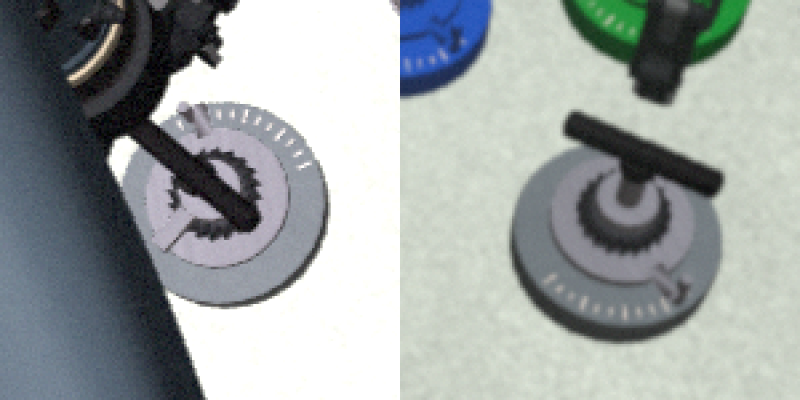

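Both views show the pointer against the post (top crop (195,120), scene (675,288)). The gripper is open and clear, so I am handing the job in.

```bash
python3 -c "
from plant import ctrl
print(ctrl.sign_off())"
```

```text
the job is handed in; nothing more can be done
None
```

I did the ratchet check on the grey T-handle as asked and handed it in at about 9.8 s; no verdict is reported.

- **Clockwise:** I gripped the bar at its centre and turned it about 62°. The pictures showed the pointer unmoved.
- **Anticlockwise:** I turned it back about 65°. It gripped and carried the pointer to the stop post. There the wrist torque rose from about 0.1 to 0.56 N m.
- **Release:** I let go and rose clear. Both cameras then showed the pointer still against the post, and the wrist force was about 0.5 N.

Two things to note:
- **Grip height:** When the jaws closed, the tool rode up about 3 mm, probably resting on the collar under the bar. This put a steady upward force of about 6 N on the wrist until release.
- **Palm handle:** The gripper never went near it, but I did not check it in a last picture.

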